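# Clear the carrot tops into the scrap pail

## Robot

A 6-joint arm with a two-finger parallel gripper is mounted at the origin on a cart in front of the work surface, level with it; the furniture and walls round the work are solid. World frame = base frame: x ahead of the robot, y to its left, z up, the work surface at z = 0. Lengths are in m, angles in rad, forces in N, time in s.
With the tool pointing down it reaches from about 0.3 to 0.875 m from the base axis. Payload 4.2 kg.
Tool frame: the origin (TCP) lies between the finger pads; the fingertips stand 17 mm ahead of it and the grasp point (between the pads) lies 2 mm behind it (robot.nose_length is the z of the fingertips in the tool frame, in m); z points along the fingers, y is the line along which they close (so a half turn about z gives the same grasp; the last joint's range is limited). The gripper opens to 85 mm and grips with 20 to 120 N. Pads are 22 mm wide; open, the fingers measure 114 mm over their backs; the gripper's body (76 mm by 85 mm) begins 54 mm behind the grasp point. The pads swing forward as they close: fully open they stand 13 mm farther back than shut.
Start: joints at [1.183, 0.32, 1.565, -0, 1.257, -0.02], TCP at [0.207, 0.537, 0.248] pointing down, gripper open.
Joint ranges: [-3.11, 3.11], [-0.84, 2.01], [0.21, 2.61], [-1.34, 4.49], [0.05, 2.63], [-2.56, 2.56]. Speed limits (rad/s): [2.57, 2.57, 3.14, 3.14, 3.14, 3.14].

## Interface

Orientations are given as a 3x3 rotation matrix whose columns are the frame's x, y, z axes.
In Python, from station import robot gives the robot as it stands.
- The arm moves only by the tool play_rows, never from a script. Its argument "deltas" is a list that holds one entry, the list of rows, each a list of 7 numbers: the shift along the tool's x, y, z in m, then the turn, a rotation vector about the tool's x, y, z in rad, then the closure, from -1 (fully open) to 1 (shut). In form: [[[tx, ty, tz, wx, wy, wz, fingers], ...]]. A call has 1 to 20 rows; each row is the pose to reach, as a shift and turn from the pose commanded when the call began, along the tool's axes at that moment; what a row does not reach only later rows make up. A row lasts 1/10 s, in which the tool goes at most 50 mm and 8.59 degrees, less where a joint would pass 70% of its speed; a pose out of reach is approached as far as the arm can. A call with a gripper value outside its range is refused whole. The fingers move at their own pace and stop on an object; the grip force is fixed at half the most. Time passes only in rows, so rows that repeat a pose let the fingers close. It gives the time, the measured TCP pose, the force, the opening and the grip force at its end, in the units of the state.
- robot.read_state(): the state, without advancing time (a new reading comes with each control period).
- robot.camera(name): name is "scene" or "top" or "wrist"; returns a dict with "pixels" (384x512x3 uint8, red, green, blue), "vertical_fov" (degrees; the focal length in pixels is half the picture's height over the tangent of half this angle, whatever the lens; pixels are square), "cx", "cy" (the principal point, pixels), "eye" and "attitude" of the camera in the world. Camera axes: x right, y down, z forward; pixel columns grow to the right and rows downward; lengths in m; the calibration is good to about 2 mm. A picture is of the moment at which its call begins. There is no depth.
- robot.job_done(): hands the job in; it is judged then, once.
The state is a dict: "time": time; "joint_positions": joint angles; "qvel": joint speeds; "joint_efforts": joint torques, N m; "tool_pos": TCP position; "ee_rot": TCP orientation; "force": force on the tool from outside, world axes, zero at the start; "wrist_torque": the same for the moment, N m; "grip_width": finger opening in m; "grip_force": force on a finger pad.
Only numpy, scipy, OpenCV 4.12 (cv2) and the standard library are available. Lean on these libraries where they do the work, as an engineer would, in place of code of your own. Each camera call takes 0.05 s, during which the arm holds its last target. There are 200 camera calls.

## Task

Clear the two carrot tops (the short cut-off stubs with stalk ends) off the chopping board into the open scrap pail with the wire handle, and leave the pail standing upright. Leave the long trimmed carrot and the perforated utensil pot where they are.

Things in the scene. Friction and masses are not known exactly. Their poses are not given: they have to be found in the camera images.
- carrot_top_a: Carrot top: cut-off crown of a carrot, an orange round stub about 30 g standing on its cut face on the board. 33 mm across at the foot, 37 mm at 22 mm height, narrowing above to its 34 mm height; green stalk stubs stand 8 mm higher. Origin: centre of the cut face (underside); z up. The two tops are at least 100 mm apart, with 35 mm or more free around each.
- carrot_top_b: The second carrot top, the same in all respects as carrot_top_a.
- scrap_pail: Open round pail of plain metal, loose, 0.6 kg, on the worktop to the left or to the right of the board. 105 mm high; 156 mm across at the rim, 132 mm at the foot, wall 3 mm, floor 4 mm thick; its thin wire handle hangs folded down outside on its own -x side; the mouth is free. Origin: centre of its underside; z up.
- chop_board: Wooden chopping board, 200 (its x) by 260 (its y) by 22 mm thick, which does not move. Origin: centre of its underside, so its top is 22 mm above the origin; x and y along its edges. The carrot tops stand on its +x half, one at +y and one at -y.
- carrot: Bystander: the trimmed carrot, no stalks, 130 mm long and 30 mm thick, lying along its own y on the -x side of the board (the side nearer the robot). Loose. Origin: centre of its underside.
- utensil_pot: Bystander: perforated metal utensil pot, 93 mm across and 116 mm high, narrower than the pail and without a handle, loose, standing on the other side of the board from the pail. Origin: centre of its underside.

How it is judged:
At the end, for the whole second after the job is handed in: Both carrot tops lie inside the scrap pail (their origins within 74 mm of its axis and below its rim) and have come to rest (slower than 0.1 m/s), and the pail stands upright within 10 degrees (horizontal distance between each of carrot_top_a, carrot_top_b and scrap_pail below 0.074 m and z of carrot_top_a in the frame of scrap_pail between -0.002 and 0.1 m and linear speed of each of carrot_top_a, carrot_top_b below 0.1 m/s and z of carrot_top_b in the frame of scrap_pail between -0.002 and 0.1 m and angle between scrap_pail's own z axis and vertical below 0.17 rad); the robot touches nothing.
It fails at once if the trimmed carrot is moved by more than 30 mm (distance of carrot from where it was at the start of the episode above 0.03 m).
It fails at once if the utensil pot is moved by more than 30 mm (distance of utensil_pot from where it was at the start of the episode above 0.03 m).
It also fails if it takes over 48 s, if anything falls off the work surface, if the arm or the gripper's body presses on something with over 40 N, if the wrist force passes 120 N, or if a joint passes its speed limit or range.

## Working session

There is one attempt and no reset: what is moved stays moved. The work goes in short steps, Python scripts to look and compute and a tool call to move; the robot and the scene stay as the last step left them, time stands still between calls to the robot, and variables do not carry over. Pictures are saved under pics/ and viewed, at most 10 in all, crops included, and the job is handed in when it is done.

Besides the shell and the picture viewer there is one more tool, called after "Emit:" in YAML: its name, and indented under it one key for each argument. play_rows: Moves the arm, as the interface text tells. Its arguments: {"type":"object","properties":{"deltas":{"type":"array"}},"required":["deltas"]}

```bash
mkdir -p pics; cat > h.py <<'E'
import numpy as np, cv2
from station import robot
def ray(c,u,v,z):
    f=c["pixels"].shape[0]/2/np.tan(np.radians(c["vertical_fov"])/2)
    d=np.array(c["attitude"])@np.array([(u-c["cx"])/f,(v-c["cy"])/f,1]); e=np.array(c["eye"])
    return e+d*(z-e[2])/d[2]
def save(c,n): cv2.imwrite("pics/"+n,c["pixels"][:,:,::-1])
E
python3 - <<'E'
from h import *
import pickle
cs={n:robot.camera(n) for n in("top","scene")}
pickle.dump(cs,open("c.pkl","wb"))
for n,c in cs.items(): save(c,n+"0.png"); print(n,c["vertical_fov"],c["eye"],np.round(c["attitude"],3).tolist(),c["cx"],c["cy"])
s=robot.read_state(); print(s["tool_pos"],s["ee_rot"],s["time"],s["grip_width"])
E
```

```text
top 55.411821289147035 [ 3.45983039e-01 -2.08749623e-04  1.20978844e+00] [[-0.009, -0.991, 0.13], [-1.0, 0.009, -0.004], [0.003, -0.13, -0.992]] 262.4222690297584 185.21972960519759
scene 52.632261690404974 [-0.07632904 -0.36870091  0.70124011] [[0.559, -0.57, 0.603], [-0.829, -0.385, 0.406], [0.001, -0.726, -0.687]] 252.26705963460375 188.38441519602748
[0.20658837 0.53619285 0.24757923] [[-9.33128956e-01  3.59541380e-01 -5.89597850e-04]
 [ 3.59541862e-01  9.33127838e-01 -1.44478484e-03]
 [ 3.07102310e-05 -1.56015568e-03 -9.99998782e-01]] 0.1 0.08542165228939427
```

View pics/top0.png

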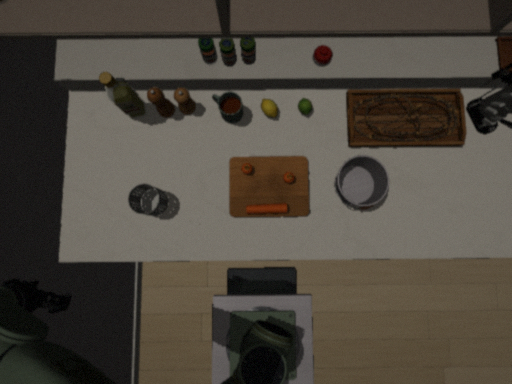

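View pics/scene0.png

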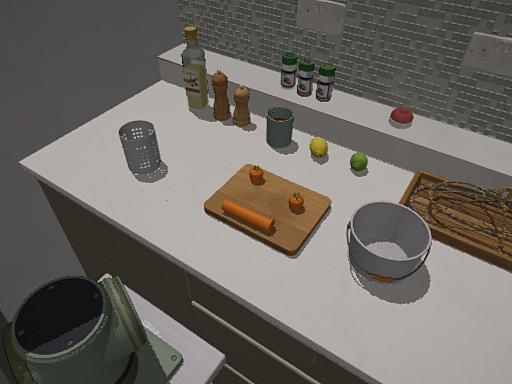

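The top view shows the tops at about (248,169) and (289,179), the pail centred near (362,183), the carrot at (267,209) and the pot at (148,200). The scene view agrees, so the pail is to the right (−y) of the board.

```bash
python3 - <<'E'
from h import *
import pickle
cs=pickle.load(open("c.pkl","rb"))
for n,c in cs.items():
    hsv=cv2.cvtColor(c["pixels"],cv2.COLOR_RGB2HSV)
    m=cv2.inRange(hsv,(3,185,90),(16,255,255)); print(n)
    k,_,st,ce=cv2.connectedComponentsWithStats(m)
    for i in range(1,k):
        if st[i,4]>15: print(st[i],ce[i].round(1),ray(c,*ce[i],.022+.020).round(4))
c=cs["top"]
# rim of pail: circle in top view
g=cv2.cvtColor(c["pixels"],cv2.COLOR_RGB2GRAY)
cc=cv2.HoughCircles(cv2.medianBlur(g,3)[140:225,320:405],cv2.HOUGH_GRADIENT,1,10,param1=80,param2=12,minRadius=20,maxRadius=30)
print(cc[0,:5]+[320,140,0]); 
for u,v,r in cc[0,:3]+[320,140,0]: print(ray(c,u,v,.105).round(4), r*(1.21-.105)/365.6)
cv2.imwrite("pics/crop1.png",np.hstack([cv2.resize(c["pixels"][140:225,320:405],None,fx=4.6,fy=4.6)[:,:,::-1],cv2.resize(c["pixels"][145:230,225:310],None,fx=4.6,fy=4.6)[:,:,::-1]]))
E
```

```text
top
[242 163   6   9  28] [243.9 167.5] [0.5576 0.0545 0.042 ]
[284 172   6   9  34] [286.5 176.4] [ 0.5272 -0.0829  0.042 ]
[246 205  41   7 238] [266.3 207.9] [ 0.426  -0.0166  0.042 ]
scene
[250 168  13  15 142] [255.9 174.7] [0.5493 0.0413 0.042 ]
[289 194  15  17 166] [295.6 202.3] [ 0.5195 -0.0919  0.042 ]
[222 199  52  33 634] [247.4 214.3] [ 0.4231 -0.0188  0.042 ]
[[361.5        180.5         25.        ]
 [353.5        186.5         20.5       ]
 [366.5        190.5         21.29999924]]
[ 0.5027 -0.3075  0.105 ] 0.07556072210065645
[ 0.4844 -0.2822  0.105 ] 0.06195979212253829
[ 0.4718 -0.3213  0.105 ] 0.06437773292382906
```

View pics/crop1.png

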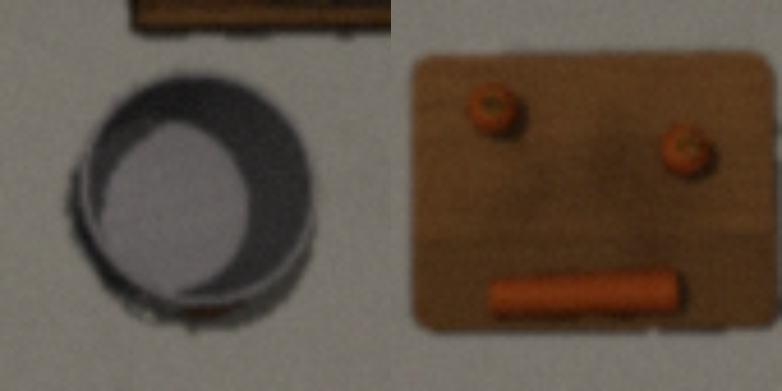

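Emit:
play_rows:
  deltas:
    - [[-0.02, -0.013, 0, 0, 0, 0, -1], [-0.05, -0.034, 0.005, 0, 0, 0, -1], [-0.09, -0.061, 0.01, 0, 0, 0, -1], [-0.13, -0.088, 0.015, 0, 0, 0, -1], [-0.17, -0.115, 0.02, 0, 0, 0, -1], [-0.21, -0.142, 0.025, 0, 0, 0, -1], [-0.25, -0.169, 0.03, 0, 0, 0, -1], [-0.29, -0.196, 0.035, 0, 0, 0, -1], [-0.33, -0.223, 0.04, 0, 0, 0, -1], [-0.37, -0.25, 0.045, 0, 0, 0, -1], [-0.41, -0.277, 0.05, 0, 0, 0, -1], [-0.45, -0.304, 0.05, 0, 0, 0, -1], [-0.48, -0.324, 0.05, 0, 0, 0, -1], [-0.5, -0.337, 0.05, 0, 0, 0, -1], [-0.5, -0.337, 0.05, 0, 0, 0, -1], [-0.5, -0.337, 0.05, 0, 0, 0, -1]]

```text
time: 1.7
tool_pos: [0.5516, 0.0422, 0.1977]
ee_rot: [[-0.933, 0.361, -0.002], [0.361, 0.933, 0.001], [0.002, -0.0, -1.0]]
force: [0.1, -0.2, 0.4]
grip_width: 0.0854
grip_force: 0.0
```

```bash
cat > w.py <<'E'
from h import *
import sys
c=robot.camera("wrist"); save(c,sys.argv[1])
s=robot.read_state(); R=np.array(s["ee_rot"]); p=np.array(s["tool_pos"])
print(p.round(4),R.round(3).tolist(),s["time"],s["grip_width"],s["grip_force"],np.round(s["joint_positions"],2))
hsv=cv2.cvtColor(c["pixels"],cv2.COLOR_RGB2HSV)
m=cv2.inRange(hsv,(3,170,60),(18,255,255))
k,_,st,ce=cv2.connectedComponentsWithStats(m)
for i in range(1,k):
    if st[i,4]>150:
        x,y,w,h,_=st[i]; g=ray(c,x+w/2,y+h/2,.042)
        print(st[i],ray(c,*ce[i],.042).round(4),g.round(4),"tool d",(R.T@(g-p)).round(4))
E
python3 w.py w1.png
```

```text
[0.5514 0.0428 0.1979] [[-0.933, 0.36, -0.002], [0.36, 0.933, 0.0], [0.002, -0.0, -1.0]] 1.75 0.08591630543273865 0.0 [ 0.06  0.32  1.69  0.    1.13 -1.15]
[   31    13   286   251 31310] [0.4843 0.007  0.042 ] [ 0.483  -0.0169  0.042 ] tool d [ 0.042  -0.0803  0.1559]
[111 189  32  28 429] [ 0.5226 -0.0915  0.042 ] [ 0.526  -0.0931  0.042 ] tool d [-0.0254 -0.136   0.1558]
```

View pics/w1.png

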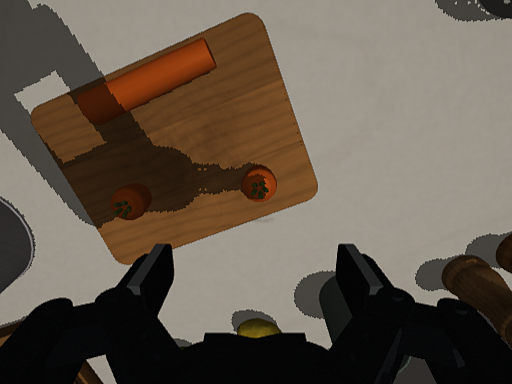

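The wrist view has top A at about (259,184), between the fingers, top B in shadow at about (131,202), and the carrot at (150,80).

```bash
python3 - <<'E'
from h import *
c=robot.camera("wrist"); s=robot.read_state(); R=np.array(s["ee_rot"]); p=np.array(s["tool_pos"])
for uv in((259,184),(131,202)): g=ray(c,*uv,.042); print(g.round(4),(R.T@(g-p)).round(4))
E
```

```text
[0.5565 0.0451 0.042 ] [-0.0044  0.0036  0.1561]
[ 0.5264 -0.0882  0.042 ] [-0.0241 -0.1315  0.156 ]
```

Emit:
play_rows:
  deltas:
    - [[-0.002, 0.003, 0.03, 0, 0, 0, -1], [-0.003, 0.003, 0.07, 0, 0, 0, -1], [-0.003, 0.003, 0.11, 0, 0, 0, -1], [-0.003, 0.003, 0.135, 0, 0, 0, -1], [-0.003, 0.003, 0.15, 0, 0, 0, -1], [-0.003, 0.003, 0.156, 0, 0, 0, -1], [-0.003, 0.003, 0.156, 0, 0, 0, -1], [-0.003, 0.003, 0.156, 0, 0, 0, 1], [-0.003, 0.003, 0.156, 0, 0, 0, 1], [-0.003, 0.003, 0.156, 0, 0, 0, 1], [-0.003, 0.003, 0.156, 0, 0, 0, 1], [-0.003, 0.003, 0.156, 0, 0, 0, 1], [-0.003, 0.003, 0.156, 0, 0, 0, 1], [-0.003, 0.003, 0.156, 0, 0, 0, 1], [-0.003, 0.003, 0.156, 0, 0, 0, 1]]

```text
time: 3.3
tool_pos: [0.5565, 0.0441, 0.0436]
ee_rot: [[-0.933, 0.36, 0.002], [0.36, 0.933, 0.0], [-0.001, 0.001, -1.0]]
force: [-1.9, 0.1, 5.0]
grip_width: 0.0342
grip_force: 59.3
```

Emit:
play_rows:
  deltas:
    - [[0, 0, -0.03, 0, 0, 0, 1], [0, 0, -0.07, 0, 0, 0, 1], [0, 0, -0.11, 0, 0, 0, 1], [-0.005, -0.03, -0.14, 0, 0, 0, 1], [-0.012, -0.07, -0.15, 0, 0, 0, 1], [-0.02, -0.11, -0.15, 0, 0, 0, 1], [-0.028, -0.15, -0.15, 0, 0, 0, 1], [-0.036, -0.19, -0.15, 0, 0, 0, 1], [-0.044, -0.23, -0.15, 0, 0, 0, 1], [-0.052, -0.27, -0.15, 0, 0, 0, 1], [-0.06, -0.31, -0.15, 0, 0, 0, 1], [-0.065, -0.335, -0.15, 0, 0, 0, 1], [-0.067, -0.349, -0.15, 0, 0, 0, 1], [-0.067, -0.349, -0.15, 0, 0, 0, 1], [-0.067, -0.349, -0.15, 0, 0, 0, 1]]

```text
time: 4.8
tool_pos: [0.493, -0.3048, 0.1922]
ee_rot: [[-0.933, 0.36, -0.0], [0.36, 0.933, 0.001], [0.0, 0.001, -1.0]]
force: [-0.3, 0.5, -0.4]
grip_width: 0.034
grip_force: 59.9
```

```bash
python3 w.py w2.png; python3 -c "
from h import *
c=robot.camera('scene');w=cv2.imread('pics/w2.png')
cv2.imwrite('pics/s2.png',cv2.resize(np.hstack([c['pixels'][:,:,::-1],w]),(800,300)))"
```

```text
[ 0.4932 -0.3044  0.1923] [[-0.933, 0.359, -0.0], [0.359, 0.933, 0.001], [0.0, 0.001, -1.0]] 4.85 0.03397410625309196 59.92228478193283 [-0.57  0.37  1.64  0.    1.13 -1.78]
[  373     0   139   212 20666] [ 0.4846 -0.1097  0.042 ] [ 0.4875 -0.1156  0.042 ] tool d [0.073  0.1742 0.1505]
[ 220  225   70   72 2889] [ 0.5767 -0.3367  0.042 ] [ 0.5785 -0.3378  0.042 ] tool d [-0.0917 -0.0006  0.1503]
[257 295  34  13 217] [ 0.6382 -0.3344  0.042 ] [ 0.637  -0.3364  0.042 ] tool d [-0.1458  0.0216  0.1502]
[256 317  31   9 165] [ 0.6612 -0.351   0.042 ] [ 0.6631 -0.349   0.042 ] tool d [-0.1747  0.0192  0.1502]
[213 325  39  10 222] [ 0.6578 -0.3956  0.042 ] [ 0.658  -0.3976  0.042 ] tool d [-0.1874 -0.028   0.1502]
```

View pics/s2.png

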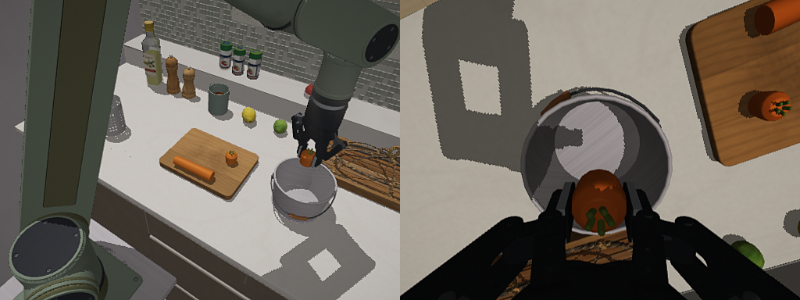

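The wrist view shows the held top at about (200,200) in the right panel, above the pail, whose rim is centred near (251,209) in full pixels. I'll cast that centre onto the rim plane.

```bash
python3 - <<'E'
from h import *
c=robot.camera("wrist"); s=robot.read_state(); R=np.array(s["ee_rot"]); p=np.array(s["tool_pos"])
for uv in((251,209),(155,209),(347,209),(251,118)): g=ray(c,*uv,.105); print(g.round(4),(R.T@(g-p)).round(4))
E
```

```text
[ 0.4968 -0.3094  0.105 ] [-0.005  -0.0035  0.0874]
[ 0.4691 -0.3815  0.105 ] [-0.005  -0.0807  0.0873]
[ 0.5244 -0.2373  0.105 ] [-0.005   0.0737  0.0874]
[ 0.4306 -0.2837  0.105 ] [ 0.0659 -0.0033  0.0874]
```

Emit:
play_rows:
  deltas:
    - [[0, -0.003, 0.03, 0, 0, 0, 1], [0, -0.003, 0.065, 0, 0, 0, 1], [0, -0.003, 0.082, 0, 0, 0, 1], [0, -0.003, 0.087, 0, 0, 0, 1], [0, -0.003, 0.087, 0, 0, 0, 1], [0, -0.003, 0.087, 0, 0, 0, -1], [0, -0.003, 0.087, 0, 0, 0, -1], [0, -0.003, 0.087, 0, 0, 0, -1], [0, -0.003, 0.087, 0, 0, 0, -1], [0, -0.003, 0.087, 0, 0, 0, -1], [0, -0.003, 0.087, 0, 0, 0, -1], [0, -0.003, 0.06, 0, 0, 0, -1], [0, -0.003, 0.02, 0, 0, 0, -1], [0, -0.003, 0, 0, 0, 0, -1], [0, -0.003, 0, 0, 0, 0, -1]]

```text
time: 6.45
tool_pos: [0.4936, -0.3096, 0.1958]
ee_rot: [[-0.933, 0.36, 0.006], [0.36, 0.933, -0.004], [-0.007, -0.001, -1.0]]
force: [0.2, 0.4, -0.4]
grip_width: 0.0853
grip_force: 0.0
```

Emit:
play_rows:
  deltas:
    - [[0.005, 0.02, 0, 0, 0, 0, -1], [0.012, 0.055, 0, 0, 0, 0, -1], [0.022, 0.095, 0, 0, 0, 0, -1], [0.031, 0.135, 0, 0, 0, 0, -1], [0.04, 0.175, 0, 0, 0, 0, -1], [0.048, 0.205, 0, 0, 0, 0, -1], [0.05, 0.215, 0, 0, 0, 0, -1], [0.05, 0.215, 0, 0, 0, 0, -1], [0.05, 0.215, 0, 0, 0, 0, -1]]

```text
time: 7.35
tool_pos: [0.5224, -0.0907, 0.1917]
ee_rot: [[-0.933, 0.36, -0.001], [0.36, 0.933, -0.0], [0.001, -0.001, -1.0]]
force: [-0.4, -0.3, 0.6]
grip_width: 0.0856
grip_force: 0.0
```

```bash
python3 w.py w3.png
```

```text
[ 0.5224 -0.0911  0.1918] [[-0.933, 0.36, -0.001], [0.36, 0.933, -0.0], [0.001, -0.001, -1.0]] 7.4 0.08536694738626761 0.0 [-0.19  0.29  1.75 -0.    1.1  -1.4 ]
[  157     0   288   252 44994] [ 0.4859 -0.0191  0.042 ] [ 0.4866 -0.0305  0.042 ] tool d [0.0552 0.0437 0.1499]
[ 45 212  30  26 298] [ 0.4931 -0.3035  0.042 ] [ 0.4923 -0.3015  0.042 ] tool d [-0.0479 -0.207   0.15  ]
```

View pics/w3.png

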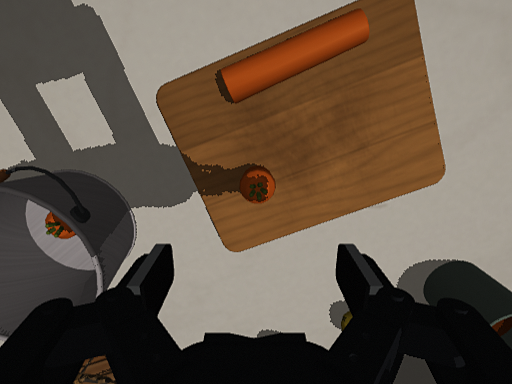

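Top A is lying in the pail at (60,224). Top B is at (258,184), the same place in the picture as A before its grasp, so I'll repeat that descent.

Emit:
play_rows:
  deltas:
    - [[-0.003, 0.003, 0.03, 0, 0, 0, -1], [-0.004, 0.003, 0.07, 0, 0, 0, -1], [-0.004, 0.003, 0.11, 0, 0, 0, -1], [-0.004, 0.003, 0.135, 0, 0, 0, -1], [-0.004, 0.003, 0.146, 0, 0, 0, -1], [-0.004, 0.003, 0.15, 0, 0, 0, -1], [-0.004, 0.003, 0.15, 0, 0, 0, -1], [-0.004, 0.003, 0.15, 0, 0, 0, 1], [-0.004, 0.003, 0.15, 0, 0, 0, 1], [-0.004, 0.003, 0.15, 0, 0, 0, 1], [-0.004, 0.003, 0.15, 0, 0, 0, 1], [-0.004, 0.003, 0.15, 0, 0, 0, 1], [-0.004, 0.003, 0.15, 0, 0, 0, 1], [-0.004, 0.003, 0.15, 0, 0, 0, 1], [-0.004, 0.003, 0.15, 0, 0, 0, 1]]

```text
time: 8.9
tool_pos: [0.5279, -0.0886, 0.0435]
ee_rot: [[-0.933, 0.359, 0.002], [0.359, 0.933, -0.0], [-0.002, 0.0, -1.0]]
force: [-0.6, -0.2, 5.2]
grip_width: 0.0345
grip_force: 59.4
```

Emit:
play_rows:
  deltas:
    - [[0, 0, -0.03, 0, 0, 0, 1], [0, 0, -0.07, 0, 0, 0, 1], [0, 0, -0.11, 0, 0, 0, 1], [-0.008, -0.03, -0.14, 0, 0, 0, 1], [-0.02, -0.07, -0.15, 0, 0, 0, 1], [-0.032, -0.11, -0.15, 0, 0, 0, 1], [-0.044, -0.15, -0.15, 0, 0, 0, 1], [-0.055, -0.19, -0.15, 0, 0, 0, 1], [-0.061, -0.21, -0.15, 0, 0, 0, 1], [-0.063, -0.217, -0.15, 0, 0, 0, 1], [-0.063, -0.217, -0.15, 0, 0, 0, 1], [-0.063, -0.217, -0.12, 0, 0, 0, 1], [-0.063, -0.217, -0.085, 0, 0, 0, 1], [-0.063, -0.217, -0.067, 0, 0, 0, 1], [-0.063, -0.217, -0.062, 0, 0, 0, 1], [-0.063, -0.217, -0.062, 0, 0, 0, 1]]

```text
time: 10.5
tool_pos: [0.5083, -0.3124, 0.1041]
ee_rot: [[-0.934, 0.358, -0.001], [0.358, 0.934, 0.001], [0.001, 0.001, -1.0]]
force: [-0.1, 0.5, 0.3]
grip_width: 0.034
grip_force: 60.0
```

Emit:
play_rows:
  deltas:
    - [[0, 0, 0, 0, 0, 0, -1], [0, 0, 0, 0, 0, 0, -1], [0, 0, 0, 0, 0, 0, -1], [0, 0, 0, 0, 0, 0, -1], [0, 0, 0, 0, 0, 0, -1], [0, 0, 0, 0, 0, 0, -1], [0, 0, -0.03, 0, 0, 0, -1], [0, 0, -0.07, 0, 0, 0, -1], [0, 0, -0.1, 0, 0, 0, -1], [0, 0.04, -0.12, 0, 0, 0, -1], [0, 0.08, -0.12, 0, 0, 0, -1], [0, 0.12, -0.12, 0, 0, 0, -1], [0, 0.16, -0.12, 0, 0, 0, -1], [0, 0.19, -0.12, 0, 0, 0, -1], [0, 0.2, -0.12, 0, 0, 0, -1], [0, 0.2, -0.12, 0, 0, 0, -1], [0, 0.2, -0.12, 0, 0, 0, -1], [0, 0.2, -0.12, 0, 0, 0, -1]]

```text
time: 12.3
tool_pos: [0.5797, -0.1284, 0.2242]
ee_rot: [[-0.933, 0.361, -0.0], [0.361, 0.933, -0.0], [0.0, -0.0, -1.0]]
force: [0.3, 0.1, 0.2]
grip_width: 0.0855
grip_force: 0.0
```

```bash
python3 -c "
from h import *
a=robot.camera('top')['pixels'];b=robot.camera('wrist')['pixels']
cv2.imwrite('pics/f.png',cv2.resize(np.hstack([a,b])[:,:,::-1],(800,300)))"
```

```text
(no output)
```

View pics/f.png

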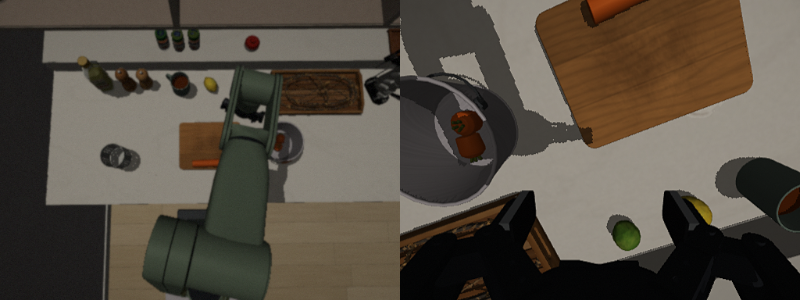

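Both tops lie in the upright pail, at about (465,123) and (470,147). The board is clear, and the carrot and pot are where they were.

```bash
python3 -c "
from station import robot
print(robot.job_done())"
```

```text
the job is handed in; nothing more can be done
None
```

Both carrot tops are in the upright scrap pail, the carrot and utensil pot look unmoved in the last pictures, and I handed the job in at about 12.4 s; no verdict came back.

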